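# Set up the sample deck on the plan desk

## Task

Get the sample deck ready for the design review: first swing its red cam lever a quarter turn all the way to the end stop so that the deck is clamped to its rails, then drop both orange T-foot stops into the deck's two slots (one in each) and give each a quarter turn so that its collar sits down on the deck and its wing lies square across the slot. Only when both stops are locked, stack all the sample cases that are there, in any order and either broad face up, into one square column on the black pad between them, lined up with the pad, and leave the mug, tape roll and sharpener where they are.

Things in the scene. Friction and masses are not known exactly. Their poses are not given: they have to be found in the camera images.
- deck: Sample deck, fixed: white plate 150 (x) x 250 (y) x 8 mm, top 30 mm above the desk, on two rails (20 wide, 22 mm high, along deck y at x = -55 and 55 mm, from y = -220 to 135 mm), hollow between them. Origin on the desk under the plate's centre; z up. A grey clamp saddle (135 x 50 mm, top 37 mm above the desk, lever seat to 44 mm) lies across the rails at deck y = -172 mm.
- pad (a point): Centre of the black pad (62 (x) x 110 (y) mm, as large as a case, flush with the deck's top) in the middle of the deck, at the top's height; axes as the deck's.
- slot_left (a point): Centre of the slot at deck y = +85 mm, at the deck's top; axes as the deck's. Slot 28 mm along deck x, 12 mm along deck y, right through the plate. A stop enters with its wing along deck x; turned a quarter turn either way (no detent) its foot is under the plate, wing along deck y. It rests on its collar, foot underside 17 mm below the deck's top, with 2 mm play across the slot, 10 mm along it.
- slot_right (a point): The same for the other slot, at deck y = -85 mm.
- clamp_lever (a joint): Angle of the red cam lever about its upright pivot: 0 open (handle points to deck -x), growing counter-clockwise seen from above to 1.571 at the end stop, clamped (handle points to deck -y). Starts at 0 to 0.3. Needs about 0.2 N m, stays where it is left.
- lever_pivot (a point): On the lever's pivot axis at the middle of the handle's height (53 mm above the desk).
- lever_tip (a point): Centre of the ball (22 mm across) at the handle's end, 100 mm from the pivot, 53 mm above the desk. The handle between is a bar 16 mm wide and 12 mm high; its hub is 32 mm across.
- rack: Plywood parking block for the stops, fixed to the desk, 70 (x) x 170 (y) x 24 mm high, two slots 28 (x) x 12 (y) mm at y = +50 and -50 mm. Origin: centre of its underside.
- stop1: Loose T-foot stop, one rigid piece, 0.1 kg, 55 mm tall, z up. Origin: centre of the foot's underside. Steel foot bar 24 (x) x 8 (y) x 6 mm; neck 8 mm across up to 17 mm; black collar disc 34 mm across at 17 to 25 mm; orange grip wing 44 (x) x 12 (y) mm at 25 to 55 mm, parallel to the foot. Starts upright in a slot of the rack, collar on the rack's top; lifts straight out.
- stop2: Second T-foot stop, the same as stop1 in all and interchangeable with it.
- case1: Flat closed sample case in a blue sleeve, 62 (x) x 110 (y) x 34 (z) mm, about 0.25 kg; both broad faces are alike (stone swatch on white label), either may be up. Origin: its centre. Starts lying flat on the desk. May be absent.
- case2: Flat closed sample case in a green sleeve, 62 (x) x 110 (y) x 34 (z) mm, about 0.25 kg; both broad faces are alike (stone swatch on white label), either may be up. Origin: its centre. Starts lying flat on the desk. May be absent.
- case3: Flat closed sample case in a yellow sleeve, 62 (x) x 110 (y) x 34 (z) mm, about 0.25 kg; both broad faces are alike (stone swatch on white label), either may be up. Origin: its centre. Starts lying flat on the desk. May be absent.
- case4: Flat closed sample case in a red sleeve, 62 (x) x 110 (y) x 34 (z) mm, about 0.25 kg; both broad faces are alike (stone swatch on white label), either may be up. Origin: its centre. Starts lying flat on the desk. May be absent.
- mug: White mug, 80 mm across, 92 mm high; not to be disturbed. Origin: centre of its underside.
- tape_roll: Blue roll of tape lying flat, 96 mm across, 24 mm high; not to be disturbed. Origin: centre of its underside.
- sharpener: Barrel pencil sharpener standing upright, black with a red cap, 44 mm across, 48 mm high; not to be disturbed. Origin: centre of its underside.
Not all that is in view belongs to the job. What is shaped like the stop2 but blue or green is not meant.

How it is judged:
By the outcome, as a careful person would: the job done as asked, in the order asked, and still so for the second after the job is handed in, with the robot touching nothing.
Of case1, case2, case3, case4 only 3 to 4 are there at a start; the rules pass over those that are not, and their reading is None.
At some moment in a run one of case1, case2, case3, case4 may be knocked a few centimetres aside while the robot is not near it.
It also fails if it takes over 210 s, if anything falls off the work surface, if the arm or the gripper's body presses on something with over 40 N, if the wrist force passes 120 N, or if a joint passes its speed limit or range.

## Robot

A 6-joint arm with a two-finger parallel gripper is mounted at the origin on the work surface. World frame = base frame: x ahead of the robot, y to its left, z up, the work surface at z = 0. Lengths are in m, angles in degrees, forces in N, time in s.
With the tool pointing down it reaches from about 0.35 to 1 m from the base axis. Payload 7.1 kg.
Tool frame: the origin (TCP) lies at the very end of the fingers, on their centre line; the grasp point (between the pads) lies 19 mm behind it; z points along the fingers, y is the line along which they close (so a half turn about z gives the same grasp; the last joint's range is limited). The gripper opens to 85 mm and grips with 20 to 120 N. Pads are 22 mm wide; open, the fingers measure 114 mm over their backs; the gripper's body (76 mm by 85 mm) begins 54 mm behind the grasp point. The pads swing forward as they close: fully open they stand 13 mm farther back than shut.
Start: joints at [69.385, 24.242, 93.386, -0, 62.372, -1.089], TCP at [0.209, 0.589, 0.231] pointing down, gripper open.
Joint ranges: [-172.04, 172.04], [-51.8, 120.97], [4.93, 147.93], [-75.15, 255.16], [6.16, 154.13], [-145.62, 145.62]. Speed limits (degrees/s): [136.94, 136.94, 172.46, 180, 180, 180].

## Interface

Orientations are given as [roll, pitch, yaw] about the fixed x, y, z axes, in that order (R = Rz(yaw) Ry(pitch) Rx(roll)).
In Python, from cell import env gives the robot as it stands.
- The arm moves only by the tool move_arm, never from a script. Its argument "plan" is one flat list of numbers, 6 for each row, row after row: the shift along the tool's x, y, z in cm, then the turn, a rotation vector about the tool's x, y, z in degrees. In form: [x, y, z, wx, wy, wz, x, y, z, wx, wy, wz, ...]. A call has exactly 10 rows; each row is the pose to reach, as a shift and turn from the pose commanded when the call began, along the tool's axes at that moment; what a row does not reach only later rows make up. A row lasts 1/8 s, in which the tool goes at most 62.5 mm and 10.7 degrees, less where a joint would pass 70% of its speed; a pose out of reach is approached as far as the arm can. A call with a gripper value outside its range is refused whole. "gripper" is the gripper's target within -1 to 1 (fully open at 1, half-way at 0, shut at -1), set as the call begins (left out, the last holds). The fingers move at their own pace and stop on an object; the grip force is fixed at half the most. Time passes only in rows, so rows that repeat a pose let the fingers close, or fill a call up. It gives the time, the measured TCP pose, the force, the opening and the grip force at its end, in the units of the state.
- env.state(): the state, without advancing time (a new reading comes with each control period).
- env.get_image(name): name is "side" or "top"; returns a dict with "img" (420x560x3 uint8, blue, green, red), "camera_matrix" (3x3 intrinsics, pixels), "world_from_camera" (4x4, takes a point from camera to world coordinates). Camera axes: x right, y down, z forward; pixel columns grow to the right and rows downward; lengths in m; the calibration is good to about 2 mm. A picture is of the moment at which its call begins. There is no depth.
- env.job_done(): hands the job in; it is judged then, once.
The state is a dict: "t": time; "joint_pos": joint angles; "qvel": joint speeds; "joint_torque": joint torques, N m; "ee_pos": TCP position; "tool_rot": TCP orientation; "contact_force": force on the tool from outside, world axes, zero at the start; "ft_torque": the same for the moment, N m; "finger_gap": finger opening in m; "finger_force": force on a finger pad.
Only numpy, scipy, OpenCV 4.12 (cv2) and the standard library are available. Lean on these libraries where they do the work, as an engineer would, in place of code of your own. Each camera call takes 0.05 s, during which the arm holds its last target. There are 200 camera calls.

## Working session

There is one attempt and no reset: what is moved stays moved. The work goes in short steps, Python scripts to look and compute and a tool call to move; the robot and the scene stay as the last step left them, time stands still between calls to the robot, and variables do not carry over. Pictures are saved under pics/ and viewed, at most 14 in all, crops included, and the job is handed in when it is done.

Besides the shell and the picture viewer there is one more tool, called as name(argument=value, ...) on one line, values as JSON. move_arm: Moves the arm, as the interface text tells. Its arguments: {"type":"object","properties":{"plan":{"type":"array"},"gripper":{"type":"number"}},"required":["plan"]}

```bash
ls; mkdir -p pics; python3 - <<'E'
from cell import env
import cv2,numpy as np
for n in("top","side"):
    d=env.get_image(n);cv2.imwrite(f"pics/{n}0.png",d["img"]);print(n,d["camera_matrix"].round(1).tolist(),d["world_from_camera"].round(3).tolist())
print(env.state())
E
```

```text
pics
top [[420.2, 0.0, 281.4], [0.0, 420.2, 204.9], [0.0, 0.0, 1.0]] [[-0.011, -0.999, 0.033, 0.473], [-1.0, 0.01, -0.01, 0.007], [0.01, -0.033, -0.999, 1.093], [0.0, 0.0, 0.0, 1.0]]
side [[436.7, 0.0, 277.9], [0.0, 436.7, 217.7], [0.0, 0.0, 1.0]] [[0.805, -0.457, 0.378, 0.107], [-0.593, -0.623, 0.51, -0.579], [0.003, -0.634, -0.773, 0.935], [0.0, 0.0, 0.0, 1.0]]
{'t': 0.1, 'joint_pos': array([ 6.93871759e+01,  2.42814753e+01,  9.34286035e+01, -7.43619287e-04,
        6.23729145e+01, -1.08767525e+00]), 'qvel': array([ 0.03208017, -0.0014736 , -0.18182363, -0.08857578,  0.03944706,
        0.11787241]), 'joint_torque': array([ 4.30680111e-04, -5.58423758e+01, -2.82445121e+01, -5.16670593e-05,
        3.09586161e-03,  1.14239600e-05]), 'ee_pos': array([0.20867601, 0.58858854, 0.2305973 ]), 'tool_rot': array([-1.79917009e+02, -9.17193448e-04,  1.60475196e+02]), 'contact_force': array([-0.38651043, -0.98482901, -0.85346926]), 'ft_torque': array([-0.01270817, -0.03856717, -0.00393814]), 'finger_force': 0.0, 'finger_gap': 0.085626600968997}
```

View pics/top0.png

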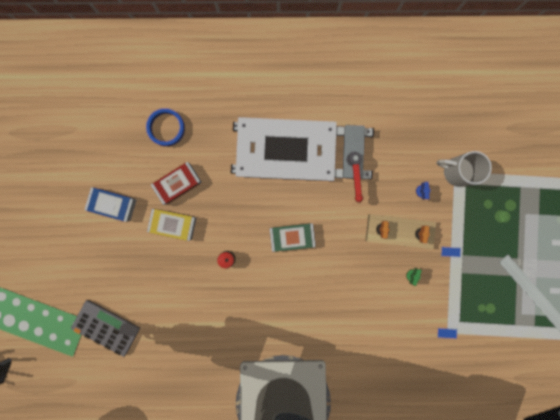

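View pics/side0.png

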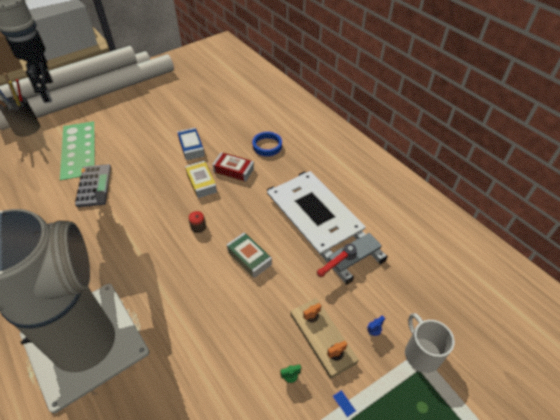

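The lever is red, at top (358,180). Orange stops are at (385,230) and (424,234). The lookalikes are blue at (425,190) and green at (415,276). Cases: blue (110,204), red (176,184), yellow (172,225), green (292,237). Other red things: the sharpener cap (226,260). I choose the orange pair in the plywood rack and check them in a crop.

```bash
cat > h.py <<'E'
import cv2,numpy as np
from cell import env
def cast(d,uv,z):
    uv=np.atleast_2d(uv).astype(float);K=d["camera_matrix"];T=d["world_from_camera"]
    r=(np.linalg.inv(K)@np.c_[uv,np.ones(len(uv))].T).T@T[:3,:3].T
    return T[:3,3]+r*((z-T[2,3])/r[:,2])[:,None]
def project(d,P):
    T=np.linalg.inv(d["world_from_camera"]);p=(T[:3,:3]@np.atleast_2d(P).T).T+T[:3,3];q=p@d["camera_matrix"].T
    return q[:,:2]/q[:,2:]
def mask(d,lo,hi,box=None):
    m=cv2.inRange(cv2.cvtColor(d["img"],cv2.COLOR_BGR2HSV),np.array(lo),np.array(hi))
    if box:
        k=np.zeros_like(m);x0,y0,x1,y1=box;k[y0:y1,x0:x1]=1;m=m*k
    return m
def blobs(m,amin=20):
    c,_=cv2.findContours(m,cv2.RETR_EXTERNAL,cv2.CHAIN_APPROX_NONE)
    return sorted([x for x in c if cv2.contourArea(x)>=amin],key=cv2.contourArea,reverse=True)
def rect(d,c,z):
    "centre, long side, short side (mm), yaw of long side (deg) of contour c cast onto height z"
    p=cast(d,c.reshape(-1,2),z)[:,:2].astype(np.float32)
    b=cv2.boxPoints(cv2.minAreaRect(p*1000));e=[b[1]-b[0],b[2]-b[1]];e.sort(key=np.linalg.norm)
    return (b.mean(0)).round(1),np.linalg.norm(e[1]).round(1),np.linalg.norm(e[0]).round(1),round(float(np.degrees(np.arctan2(e[1][1],e[1][0])))%180,1)
E
python3 - <<'E'
from h import *
d=env.get_image("top");s=env.get_image("side")
cv2.imwrite("pics/c1.png",cv2.resize(d["img"][110:290,225:445],None,fx=3.6,fy=3.3,interpolation=cv2.INTER_CUBIC)[:600,:800])
cv2.imwrite("pics/c2.png",cv2.resize(s["img"][160:380,260:460],None,fx=2.7,fy=2.7,interpolation=cv2.INTER_CUBIC))
for n,i,bx,so in(("top",d,(230,110,345,190),(360,205,450,255)),("side",s,(260,165,370,255),(290,290,360,370))):
    for c in blobs(mask(i,(0,0,0),(180,255,90),bx),8):print(n,"dark",rect(i,c,.03),c.mean((0,1)).round(1))
    for c in blobs(mask(i,(0,0,130),(180,50,255),bx),800):print(n,"plate",rect(i,c,.03))
    for c in blobs(mask(i,(4,150,100),(18,255,255),so),10):print(n,"orange",rect(i,c,.062),c.mean((0,1)).round(1))
    for c in blobs(mask(i,(0,150,60),(4,255,255))|mask(i,(174,150,60),(180,255,255)),30):print(n,"red",rect(i,c,.053),c.mean((0,1)).round(1))
E
```

```text
top dark (array([651.9, -16.2], dtype=float32), np.float32(105.6), np.float32(57.0), 86.9) [285.6 148.4]
top plate (array([651. , -23.6], dtype=float32), np.float32(278.6), np.float32(152.0), 86.8)
top orange (array([ 432.1, -351.9], dtype=float32), np.float32(39.3), np.float32(22.2), 178.7) [424.  233.8]
top orange (array([ 444.2, -254.8], dtype=float32), np.float32(36.9), np.float32(19.7), 178.9) [384.3 229.3]
top red (array([563.7, 258.9], dtype=float32), np.float32(87.2), np.float32(58.5), 121.7) [176.8 185.8]
top red (array([374.4, 135.6], dtype=float32), np.float32(38.4), np.float32(34.1), 115.9) [225.6 259.4]
top red (array([ 560.3, -192.2], dtype=float32), np.float32(90.6), np.float32(13.5), 4.2) [357.  182.3]
side dark (array([649.5, -13.6], dtype=float32), np.float32(103.6), np.float32(56.1), 86.9) [314.2 208.3]
side dark (array([ 634.6, -171.6], dtype=float32), np.float32(31.9), np.float32(31.0), 143.7) [350.2 249.8]
side plate (array([646.6, -44.1], dtype=float32), np.float32(317.8), np.float32(153.1), 87.0)
side orange (array([ 424.2, -358.2], dtype=float32), np.float32(46.9), np.float32(18.7), 177.0) [336.6 348.5]
side orange (array([ 437.8, -261.5], dtype=float32), np.float32(45.3), np.float32(21.2), 1.0) [311.8 310.8]
side red (array([546.2, 236.9], dtype=float32), np.float32(96.2), np.float32(77.3), 122.5) [230.7 167.8]
side red (array([ 560.6, -188.9], dtype=float32), np.float32(92.9), np.float32(17.2), 3.7) [332.1 263.3]
side red (array([366.3, 130.5], dtype=float32), np.float32(41.1), np.float32(33.8), 80.0) [195.8 217.2]
```

View pics/c1.png

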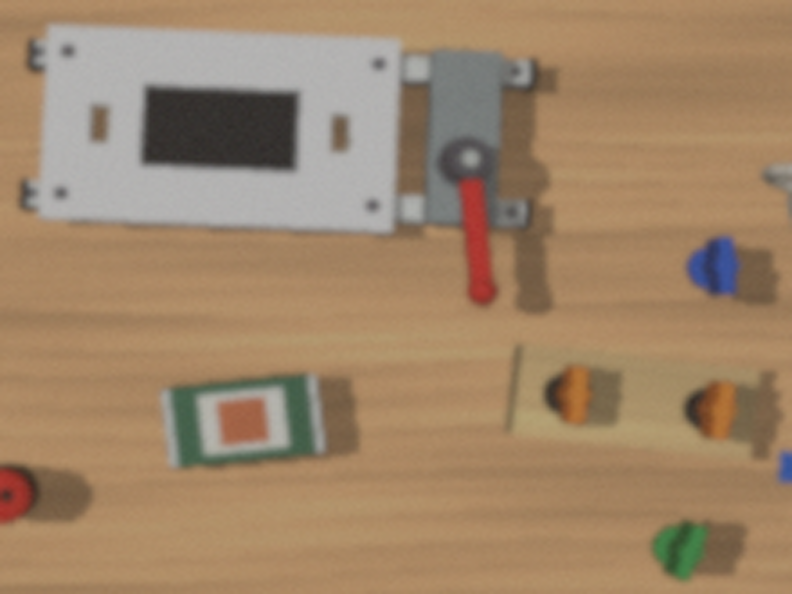

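View pics/c2.png

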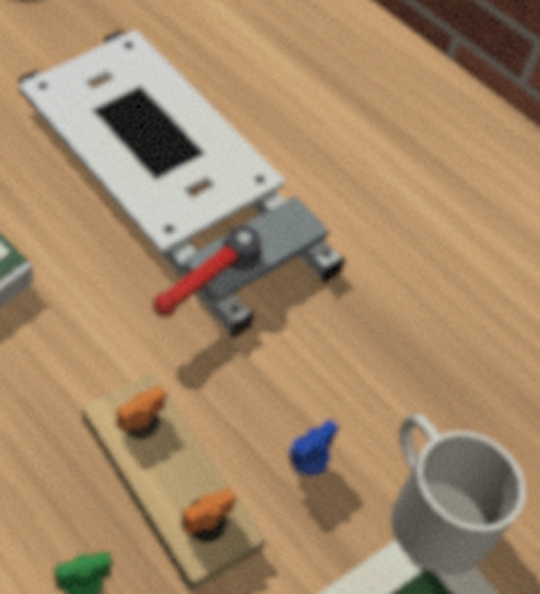

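Crop check: the two orange stops stand in the plywood rack with wings roughly along x, and the blue and green lookalikes stand on the bare desk. The lever handle points to deck −x, at about 0.12 rad. The deck yaw is about −3°. Next I measure the cases and compute the lever moves.

```bash
cat >> h.py <<'E'
from scipy.spatial.transform import Rotation as R
def go(wps):
    "world waypoints (x,y,z mm,yaw deg, tool down) -> rows from present pose"
    s=env.state();A=R.from_euler("xyz",s["tool_rot"],degrees=True)
    for x,y,z,w in wps:
        sh=A.inv().apply(np.array([x,y,z])/1000-s["ee_pos"])*100
        rv=(A.inv()*R.from_euler("xyz",[180,0,w],degrees=True)).as_rotvec(degrees=True)
        print(sh.round(2).tolist(),rv.round(1).tolist())
E
python3 - <<'E'
from h import *
p=np.array([625,-186]);W=[]
for f,off in((184,34),)+tuple((a,19) for a in(184,193.2,202.4,211.6,220.8,230,239.2,248.4,257.6,266.9)):
    a=np.radians(f);q=p+80*np.array([np.cos(a),np.sin(a)])-off*np.array([-np.sin(a),np.cos(a)]);W.append((*q,42,f-90))
go([(*W[0][:2],120,94)]);print(np.round(W,1).tolist())
# relative rows from W[0]
A=R.from_euler("xyz",[180,0,94],degrees=True)
for w in W[1:]:print((A.inv().apply(np.array(w[:3])-np.array(W[0][:3]))/10).round(2),round(94-w[3],1))
d=env.get_image("top");s=env.get_image("side")
for n,i in(("top",d),("side",s)):
  for nm,lo,hi in(("blue",(105,120,40),(125,255,255)),("yellow",(22,150,100),(34,255,255)),("green",(60,80,30),(90,255,160)),("red",(0,150,40),(5,255,255))):
    for c in blobs(mask(i,lo,hi),150)[:3]:print(n,nm,*rect(i,c,.034),c.mean((0,1)).round(0))
E
```

```text
[-56.43, -59.17, 11.14] [-0.1, 0.0, 66.5]
[[542.8, -157.7, 42.0, 94.0], [543.9, -172.6, 42.0, 94.0], [542.8, -185.8, 42.0, 103.2], [543.8, -198.9, 42.0, 112.4], [546.9, -211.7, 42.0, 121.6], [552.0, -223.9, 42.0, 130.8], [559.0, -235.1, 42.0, 140.0], [567.7, -245.0, 42.0, 149.2], [577.9, -253.4, 42.0, 158.4], [589.3, -260.1, 42.0, 167.6], [601.7, -264.9, 42.0, 176.9]]
[-1.5 -0.  -0. ] 0
[-2.8 -0.2 -0. ] -9.2
[-4.12 -0.19 -0.  ] -18.4
[-5.42  0.03  0.  ] -27.6
[-6.67  0.46  0.  ] -36.8
[-7.83  1.08  0.  ] -46
[-8.88  1.87  0.  ] -55.2
[-9.79  2.83  0.  ] -64.4
[-10.54   3.92   0.  ] -73.6
[-11.1    5.13   0.  ] -82.9
top blue [708.5 288.7] 90.9 86.6 89.5 [165. 127.]
top yellow [463.3 276.2] 89.9 59.4 77.4 [171. 221.]
top green [224.9 609.4] 225.2 89.9 68.9 [ 32. 321.]
top red [565.4 263.5] 89.0 60.8 122.0 [177. 186.]
top red [372.6 137.9] 37.6 37.5 89.6 [226. 260.]
top red [ 561.9 -196. ] 92.2 14.0 4.5 [357. 182.]
side blue [694.8 275.1] 102.4 84.4 53.8 [267. 144.]
side blue [ 371.  -444.4] 44.5 19.1 86.3 [344. 403.]
side green [ 473.5 -501.1] 202.2 89.3 143.7 [408. 405.]
side green [ 321.9 -335.3] 35.6 31.0 143.7 [291. 373.]
side red [555.3 254.6] 97.8 80.6 123.3 [231. 168.]
side red [ 569.4 -179.7] 96.9 17.0 4.5 [332. 263.]
```

move_arm(plan=[-28.2,-29.6,0,0,0,0,-28.2,-29.6,0,0,0,0,-28.2,-29.6,0,0,0,0,-28.2,-29.6,0,0,0,0,-28.2,-29.6,0,0,0,0,-28.2,-29.6,0,0,0,0,-28.2,-29.6,0,0,0,0,-28.2,-29.6,0,0,0,0,-28.2,-29.6,0,0,0,0,-28.2,-29.6,0,0,0,0], gripper=-1)

```text
t: 1.55
ee_pos: [0.3754, 0.2166, 0.2313]
tool_rot: [180.0, -0.0, 160.6]
contact_force: [-0.2, -0.8, 0.3]
finger_gap: 0.0
finger_force: 0.0
```

move_arm(plan=[-28.2,-29.6,5,0,0,66.5,-28.2,-29.6,5,0,0,66.5,-28.2,-29.6,5,0,0,66.5,-28.2,-29.6,5,0,0,66.5,-28.2,-29.6,5,0,0,66.5,-28.2,-29.6,5,0,0,66.5,-28.2,-29.6,5,0,0,66.5,-28.2,-29.6,5,0,0,66.5,-28.2,-29.6,5,0,0,66.5,-28.2,-29.6,5,0,0,66.5])

```text
t: 2.8
ee_pos: [0.5423, -0.1559, 0.1814]
tool_rot: [-180.0, -0.0, 94.1]
contact_force: [-0.1, -0.0, 0.9]
finger_gap: 0.0001
finger_force: 0.0
```

move_arm(plan=[0,0,5,0,0,0,0,0,9,0,0,0,0,0,12,0,0,0,0,0,13.9,0,0,0,0,0,13.9,0,0,0,0,0,13.9,0,0,0,0,0,13.9,0,0,0,0,0,13.9,0,0,0,0,0,13.9,0,0,0,0,0,13.9,0,0,0])

```text
t: 4.05
ee_pos: [0.5426, -0.1575, 0.0425]
tool_rot: [180.0, 0.0, 94.0]
contact_force: [0.3, 0.3, 0.1]
finger_gap: 0.0001
finger_force: 0.0
```

move_arm(plan=[-1.7,0,0,0,0,0,-3.0,-0.2,0,0,0,-9.2,-4.3,-0.2,0,0,0,-18.4,-5.6,0,0,0,0,-27.6,-6.85,0.45,0,0,0,-36.8,-8.0,1.1,0,0,0,-46,-9.05,1.9,0,0,0,-55.2,-9.95,2.85,0,0,0,-64.4,-10.7,3.9,0,0,0,-73.6,-11.25,4.9,0,0,0,-81])

```text
t: 5.3
ee_pos: [0.5976, -0.2667, 0.0416]
tool_rot: [179.9, -0.2, 175.2]
contact_force: [-23.9, 8.4, 7.1]
finger_gap: 0.0003
finger_force: 14.5
```

```bash
python3 - <<'E'
from h import *
s=env.state();print(s["ee_pos"],s["tool_rot"],s["contact_force"])
d=env.get_image("top");e=env.get_image("side")
cv2.imwrite("pics/l1.png",np.hstack([cv2.resize(i["img"][a:a+200,b:b+200],(400,400)) for i,a,b in((d,100,250),(e,170,270))]))
for n,i in(("top",d),("side",e)):
    for c in blobs(mask(i,(0,150,60),(5,255,255),(320,100,460,300)),20):print(n,*rect(i,c,.053))
E
```

```text
[ 0.5975787  -0.26672273  0.0416319 ] [179.91085347  -0.24867954 175.21354318] [-23.89858223   8.42549718   7.08711489]
top [ 621.  -214.2] 17.6 12.5 89.5
```

View pics/l1.png

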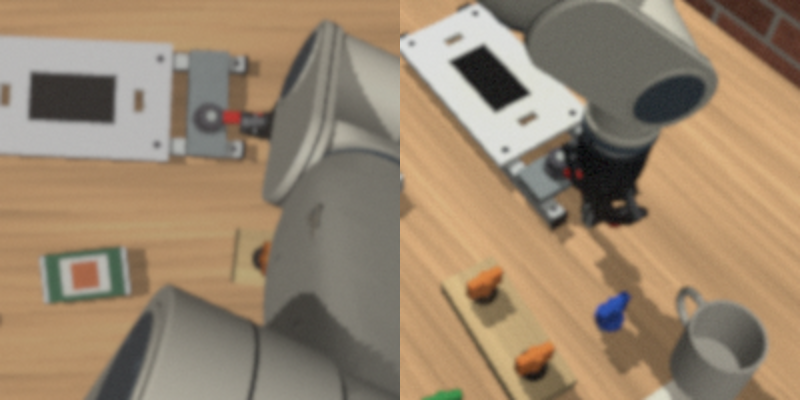

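End stop reached: 24 N at the fingers, against about 3 N of lever friction. I back off and measure the lever once the arm is clear.

move_arm(plan=[2,0,0,0,0,0,3.5,0,0,0,0,0,4,0,-5,0,0,0,4,0,-10,0,0,0,8,0,-12,0,0,0,12,0,-12,0,0,0,15.5,0,-12,0,0,0,15.5,0,-12,0,0,0,15.5,0,-12,0,0,0,15.5,0,-12,0,0,0], gripper=0)

```text
t: 6.65
ee_pos: [0.4459, -0.2531, 0.1624]
tool_rot: [-180.0, 0.1, 175.0]
contact_force: [0.6, 0.6, -0.5]
finger_gap: 0.0425
finger_force: 0.0
```

```bash
python3 - <<'E'
from h import *
d=env.get_image("top");e=env.get_image("side")
for n,i in(("top",d),("side",e)):
    for c in blobs(mask(i,(0,150,60),(5,255,255),(320,100,460,300)),20):print(n,*rect(i,c,.053))
go([(442,-258,100,172.9),(442,-258,36,172.9)])
E
```

```text
top [ 618.4 -250.3] 90.1 15.3 87.0
side [ 617.5 -245.5] 93.0 18.9 86.7
[0.32, -0.54, 6.22] [-0.0, 0.0, 2.1]
[0.32, -0.54, 12.62] [-0.0, 0.0, 2.1]
```

The lever lies at 86.9°, exactly along deck y, so it is clamped. Now stop A.

move_arm(plan=[0.3,-0.5,3,0,0,2.1,0.3,-0.5,6,0,0,2.1,0.3,-0.5,9,0,0,2.1,0.3,-0.5,11,0,0,2.1,0.3,-0.5,12.6,0,0,2.1,0.3,-0.5,12.6,0,0,2.1,0.3,-0.5,12.6,0,0,2.1,0.3,-0.5,12.6,0,0,2.1,0.3,-0.5,12.6,0,0,2.1,0.3,-0.5,12.6,0,0,2.1])

```text
t: 8.0
ee_pos: [0.4416, -0.2575, 0.0367]
tool_rot: [-180.0, 0.0, 172.9]
contact_force: [0.4, -0.5, -0.5]
finger_gap: 0.0426
finger_force: 0.0
```

move_arm(plan=[0,0,0,0,0,0,0,0,0,0,0,0,0,0,0,0,0,0,0,0,0,0,0,0,0,0,0,0,0,0,0,0,0,0,0,0,0,0,0,0,0,0,0,0,0,0,0,0,0,0,0,0,0,0,0,0,0,0,0,0], gripper=-1)

```text
t: 9.25
ee_pos: [0.4415, -0.2575, 0.0365]
tool_rot: [-180.0, 0.0, 172.9]
contact_force: [-0.9, -0.2, 5.3]
finger_gap: 0.0108
finger_force: 58.9
```

move_arm(plan=[0,0,-4.5,0,0,0,0,0,-9,0,0,0,-17.2,35.1,-9,0,0,-4,-17.2,35.1,-9,0,0,-4,-17.2,35.1,-9,0,0,-4,-17.2,35.1,-9,0,0,-4,-17.2,35.1,-9,0,0,-4,-17.2,35.1,-9,0,0,-4,-17.2,35.1,-9,0,0,-4,-17.2,35.1,-9,0,0,-4])

```text
t: 10.5
ee_pos: [0.6552, 0.0702, 0.1255]
tool_rot: [-180.0, -0.1, 177.0]
contact_force: [-0.0, 0.6, -0.6]
finger_gap: 0.0108
finger_force: 59.1
```

```bash
python3 - <<'E'
from h import *
d=env.get_image("top");e=env.get_image("side");s=env.state();print(s["ee_pos"],s["tool_rot"],s["finger_gap"])
for n,i in(("top",d),("side",e)):
    for c in blobs(mask(i,(4,150,80),(18,255,255)),15):print(n,"orange",c.mean((0,1)),cv2.boundingRect(c))
    print(n,"tcp",project(i,s["ee_pos"]),"slotL",project(i,(.6553,.07,.03)))
u,v=project(e,s["ee_pos"])[0].astype(int);a,b=project(d,s["ee_pos"])[0].astype(int)
print(u,v,a,b)
cv2.imwrite("pics/g1.png",np.hstack([cv2.resize(e["img"][v-40:v+60,u-50:u+50],(400,400)),cv2.resize(d["img"][b-50:b+50,a-50:a+50],(400,400))]))
E
```

```text
[0.65436862 0.06838684 0.12564554] [-1.79964655e+02 -1.13233311e-01  1.76840363e+02] 0.01134705978663413
top orange [425.05714286 233.74285714] (422, 226, 7, 16)
top tcp [[249.9554777 140.7525463]] slotL [[251.74891771 147.37867155]]
side orange [337.06382979 348.89361702] (328, 341, 19, 17)
side orange [293.91666667 163.04166667] (292, 158, 5, 12)
side tcp [[298.46360333 165.05293677]] slotL [[297.05498618 189.15714899]]
298 165 249 140
```

View pics/g1.png

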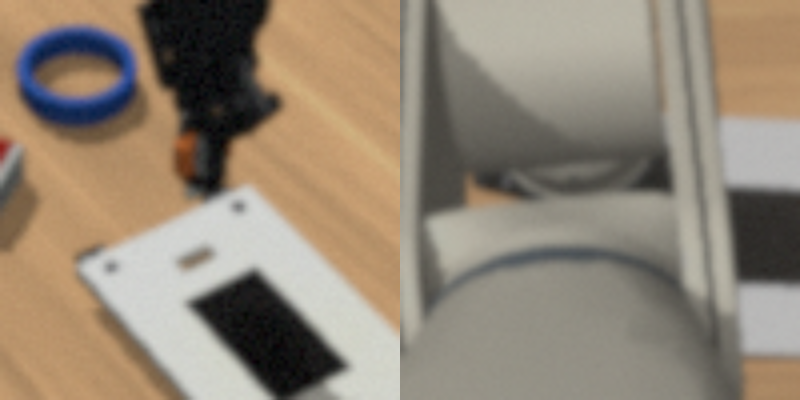

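```bash
python3 - <<'E'
from h import *
e=env.get_image("side");s=env.state();A=R.from_euler("xyz",s["tool_rot"],degrees=True);t=s["ee_pos"];print(t)
# tool x ~ -world x
for nm,p in (("wing -x +y top",(22,6,-25.5)),("wing -x +y bot",(22,6,4.5)),("wing -x -y bot",(22,-6,4.5)),("wing -x -y top",(22,-6,-25.5)),("collar -x",(17,0,4.5)),("foot -x",(12,0,29.5)),("foot +x",(-12,0,29.5))):
    print(nm,project(e,t+A.apply(np.array(p)/1000)).round(2))
cv2.imwrite("pics/g2.png",cv2.resize(e["img"][140:200,270:330],(600,600),interpolation=cv2.INTER_CUBIC))
m=mask(e,(4,120,60),(18,255,255),(285,150,302,180));print(*[''.join('#' if x else '.' for x in r[285:302]) for r in m[152:178]],sep="\n")
E
```

```text
[0.65443267 0.06805626 0.12587848]
wing -x +y top [[290.71 159.77]]
wing -x +y bot [[290.41 168.1 ]]
wing -x -y bot [[292.97 170.76]]
wing -x -y top [[293.32 162.44]]
collar -x [[293.24 168.71]]
foot -x [[294.48 174.68]]
foot +x [[301.74 171.28]]
.................
.................
.................
.................
.................
.................
.........###.....
.......#####.....
......######.....
......######.....
......######.....
......######.....
......######.....
......######.....
......######.....
.......#####.....
.......#####.....
.......#####.....
.................
.................
.................
.................
.................
.................
.................
.................
```

View pics/g2.png

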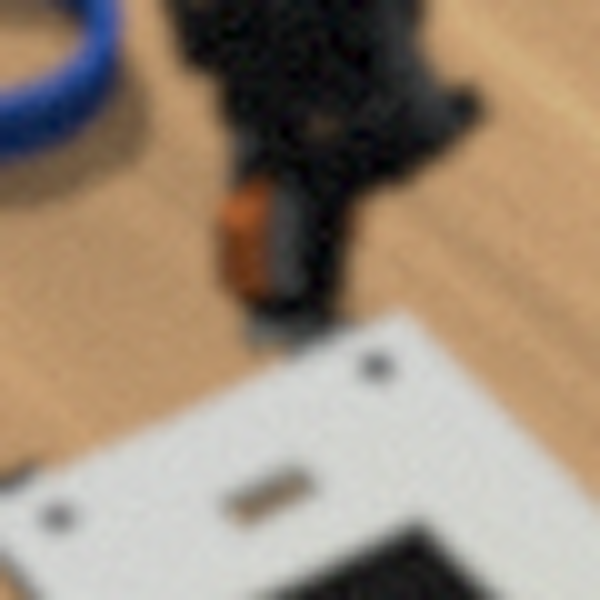

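move_arm(plan=[0.15,0,3,0,0,0,0.15,0,5,0,0,0,0.15,0,6,0,0,0,0.15,0,6.3,0,0,0,0.15,0,6.5,0,0,0,0.15,0,6.6,0,0,0,0.15,0,6.7,0,0,0,0.15,0,6.8,0,0,0,0.15,0,6.9,0,0,0,0.15,0,7.0,0,0,0])

```text
t: 11.9
ee_pos: [0.6541, 0.0697, 0.0563]
tool_rot: [180.0, 0.0, 176.9]
contact_force: [0.4, 0.9, -0.5]
finger_gap: 0.0109
finger_force: 59.1
```

```bash
python3 - <<'E'
from h import *
s=env.state()
for k in("ee_pos","tool_rot","contact_force","ft_torque"):print(k,s[k].round(4))
E
```

```text
ee_pos [0.6541 0.0697 0.0563]
tool_rot [1.799991e+02 6.000000e-04 1.768749e+02]
contact_force [ 0.444   0.8953 -0.4508]
ft_torque [0.011  0.0215 0.0001]
```

The foot is 3 mm inside the slot with no contact force. I lower it on and turn it.

move_arm(plan=[0,0,0.3,0,0,0,0,0,0.6,0,0,0,0,0,0.9,0,0,0,0,0,1.1,0,0,0,0,0,1.2,0,0,0,0,0,1.3,0,0,0,0,0,1.35,0,0,0,0,0,1.35,0,0,0,0,0,1.35,0,0,0,0,0,1.35,0,0,0])

```text
t: 13.15
ee_pos: [0.6542, 0.0697, 0.0429]
tool_rot: [-180.0, 0.0, 176.9]
contact_force: [0.1, 0.3, -0.9]
finger_gap: 0.0111
finger_force: 59.1
```

move_arm(plan=[0,0,0,0,0,9,0,0,0,0,0,18,0,0,0,0,0,27,0,0,0,0,0,36,0,0,0,0,0,45,0,0,0,0,0,54,0,0,0,0,0,63,0,0,0,0,0,72,0,0,0,0,0,81,0,0,0,0,0,90])

```text
t: 14.4
ee_pos: [0.6542, 0.0696, 0.0429]
tool_rot: [180.0, -0.0, 86.6]
contact_force: [0.8, -0.6, -1.1]
finger_gap: 0.0109
finger_force: 59.1
```

```bash
python3 - <<'E'
from h import *
env.get_image("side")
s=env.state()
for k in("ee_pos","tool_rot","contact_force","ft_torque"):print(k,s[k].round(4))
E
```

```text
ee_pos [0.6541 0.0696 0.0429]
tool_rot [1.79999e+02 6.00000e-04 8.62312e+01]
contact_force [-0.5323  0.4454 -0.4283]
ft_torque [-0.0505  0.0402  0.0203]
```

move_arm(plan=[0,0,0.05,0,0,-0.4,0,0,0.1,0,0,-0.4,0,0,0.1,0,0,-0.4,0,0,0.1,0,0,-0.4,0,0,0.1,0,0,-0.4,0,0,0.1,0,0,-0.4,0,0,0.1,0,0,-0.4,0,0,0.1,0,0,-0.4,0,0,0.1,0,0,-0.4,0,0,0.1,0,0,-0.4])

```text
t: 15.7
ee_pos: [0.6542, 0.0696, 0.0426]
tool_rot: [180.0, 0.0, 87.4]
contact_force: [-1.8, -0.6, 6.0]
finger_gap: 0.011
finger_force: 60.2
```

move_arm(plan=[0,0,0,0,0,0,0,0,0,0,0,0,0,0,0,0,0,0,0,0,0,0,0,0,0,0,0,0,0,0,0,0,0,0,0,0,0,0,-3,0,0,0,0,0,-7,0,0,0,0,0,-11,0,0,0,0,0,-11,0,0,0], gripper=0)

```text
t: 16.95
ee_pos: [0.6565, 0.0699, 0.1557]
tool_rot: [179.6, -0.1, 87.3]
contact_force: [0.4, 0.5, 0.3]
finger_gap: 0.0425
finger_force: 0.0
```

```bash
python3 - <<'E'
from h import *
s=env.state();print(s["ee_pos"],s["tool_rot"],s["contact_force"])
go([(429.5,-356,150,172.9)])
E
```

```text
[0.65653706 0.06985852 0.15565149] [ 1.79608660e+02 -5.31320231e-02  8.72792591e+01] [0.35408732 0.4722613  0.32335929]
[-43.62, -20.66, 0.38] [0.4, 0.2, -85.6]
```

move_arm(plan=[-43.6,-20.7,0.4,0,0,-85.6,-43.6,-20.7,0.4,0,0,-85.6,-43.6,-20.7,0.4,0,0,-85.6,-43.6,-20.7,0.4,0,0,-85.6,-43.6,-20.7,0.4,0,0,-85.6,-43.6,-20.7,0.4,0,0,-85.6,-43.6,-20.7,0.4,0,0,-85.6,-43.6,-20.7,0.4,0,0,-85.6,-43.6,-20.7,0.4,0,0,-85.6,-43.6,-20.7,0.4,0,0,-85.6])

```text
t: 18.2
ee_pos: [0.4255, -0.3565, 0.1468]
tool_rot: [179.9, -0.1, 172.7]
contact_force: [0.4, -0.1, -1.2]
finger_gap: 0.0427
finger_force: 0.0
```

```bash
python3 - <<'E'
from h import *
d=env.get_image("top");e=env.get_image("side")
s=env.state();print(s["ee_pos"],s["tool_rot"],s["contact_force"])
go([(430.3,-356,36,172.9)])
for n,i in(("top",d),("side",e)):
    for c in blobs(mask(i,(4,150,80),(18,255,255)),10):print(n,"orange",*rect(i,c,.068),c.mean((0,1)).round(1))
    for c in blobs(mask(i,(0,0,0),(180,255,90),(230,110,345,250)),8):print(n,"dark",*rect(i,c,.03))
E
```

```text
[ 0.42642834 -0.3552867   0.147155  ] [ 1.79950157e+02 -5.75952360e-02  1.72773073e+02] [0.22362307 0.84410751 0.79637274]
[-0.4, -0.03, 11.12] [0.0, -0.1, -0.1]
top orange [ 434.6 -347.6] 39.5 18.1 161.6 [422.9 233.3]
top orange [653.4  67.1] 34.3 12.3 89.5 [252.  145.5]
top dark [651.9 -16.1] 105.7 57.0 86.9
top dark [647.3  66.9] 25.4 7.7 89.5
side orange [ 421.8 -361. ] 46.6 21.8 0.0 [336.6 349. ]
side orange [365.5 108.8] 41.5 21.7 26.5 [199.  219.9]
side dark [724.3 132.9] 192.2 22.4 40.1
side dark [533.5  97.8] 151.9 62.1 140.8
side dark [712.8 -53.8] 23.8 16.9 10.2
```

move_arm(plan=[-0.4,0,3,0,0,0,-0.4,0,6,0,0,0,-0.4,0,8.5,0,0,0,-0.4,0,10,0,0,0,-0.4,0,11.1,0,0,0,-0.4,0,11.1,0,0,0,-0.4,0,11.1,0,0,0,-0.4,0,11.1,0,0,0,-0.4,0,11.1,0,0,0,-0.4,0,11.1,0,0,0])

```text
t: 19.55
ee_pos: [0.4307, -0.3567, 0.0371]
tool_rot: [-180.0, 0.0, 172.9]
contact_force: [-0.4, 0.7, -0.2]
finger_gap: 0.0426
finger_force: 0.0
```

move_arm(plan=[0,0,0,0,0,0,0,0,0,0,0,0,0,0,0,0,0,0,0,0,0,0,0,0,0,0,0,0,0,0,0,0,0,0,0,0,0,0,0,0,0,0,0,0,0,0,0,0,0,0,0,0,0,0,0,0,0,0,0,0], gripper=-1)

```text
t: 20.8
ee_pos: [0.4307, -0.3566, 0.037]
tool_rot: [-180.0, 0.0, 172.9]
contact_force: [-1.0, 0.3, 5.6]
finger_gap: 0.0111
finger_force: 59.0
```

```bash
python3 - <<'E'
from h import *
s=env.state()
for k in("ee_pos","tool_rot","contact_force","ft_torque","finger_gap"):print(k,np.round(s[k],4))
go([(645,-100,130,176.9)])
E
```

```text
ee_pos [ 0.4307 -0.3566  0.037 ]
tool_rot [-1.799868e+02  1.870000e-02  1.728737e+02]
contact_force [-1.0119  0.2597  5.5896]
ft_torque [ 0.0152  0.0632 -0.0142]
finger_gap 0.0111
[-18.08, 28.12, -9.3] [-0.0, 0.0, -4.0]
```

move_arm(plan=[0,0,-4.5,0,0,0,0,0,-9.3,0,0,0,-18.2,28.1,-9.3,0,0,-4,-18.2,28.1,-9.3,0,0,-4,-18.2,28.1,-9.3,0,0,-4,-18.2,28.1,-9.3,0,0,-4,-18.2,28.1,-9.3,0,0,-4,-18.2,28.1,-9.3,0,0,-4,-18.2,28.1,-9.3,0,0,-4,-18.2,28.1,-9.3,0,0,-4])

```text
t: 22.05
ee_pos: [0.6447, -0.1012, 0.1292]
tool_rot: [-180.0, -0.1, 176.8]
contact_force: [-0.1, -0.4, -0.5]
finger_gap: 0.0112
finger_force: 59.2
```

move_arm(plan=[0,0,3,0,0,0,0,0,5,0,0,0,0,0,6,0,0,0,0,0,6.3,0,0,0,0,0,6.5,0,0,0,0,0,6.7,0,0,0,0,0,6.8,0,0,0,0,0,6.9,0,0,0,0,0,7.0,0,0,0,0,0,7.2,0,0,0])

```text
t: 23.3
ee_pos: [0.6461, -0.1003, 0.0578]
tool_rot: [-180.0, 0.0, 176.9]
contact_force: [0.7, -0.7, -0.9]
finger_gap: 0.0106
finger_force: 59.2
```

```bash
python3 - <<'E'
from h import *
s=env.state()
for k in("ee_pos","tool_rot","contact_force","ft_torque","finger_gap"):print(k,np.round(s[k],4))
E
```

```text
ee_pos [ 0.6461 -0.1003  0.0578]
tool_rot [-1.799976e+02  1.210000e-02  1.768754e+02]
contact_force [ 0.693  -0.6587 -0.898 ]
ft_torque [-0.0464  0.041   0.0249]
finger_gap 0.0106
```

move_arm(plan=[0,0,0.3,0,0,0,0,0,0.6,0,0,0,0,0,0.9,0,0,0,0,0,1.1,0,0,0,0,0,1.3,0,0,0,0,0,1.4,0,0,0,0,0,1.43,0,0,0,0,0,1.43,0,0,0,0,0,1.43,0,0,0,0,0,1.43,0,0,0])

```text
t: 24.55
ee_pos: [0.6461, -0.1003, 0.0436]
tool_rot: [-180.0, 0.0, 176.9]
contact_force: [0.2, 0.6, -1.3]
finger_gap: 0.0112
finger_force: 59.2
```

move_arm(plan=[0,0,0,0,0,9,0,0,0,0,0,18,0,0,0,0,0,27,0,0,0,0,0,36,0,0,0,0,0,45,0,0,0,0,0,54,0,0,0,0,0,63,0,0,0,0,0,72,0,0,0,0,0,81,0,0,0,0,0,90])

```text
t: 25.8
ee_pos: [0.6461, -0.1002, 0.0436]
tool_rot: [180.0, 0.0, 86.6]
contact_force: [-0.6, -0.5, -1.4]
finger_gap: 0.0108
finger_force: 59.2
```

move_arm(plan=[0,0,0.05,0,0,0,0,0,0.1,0,0,0,0,0,0.1,0,0,0,0,0,0.1,0,0,0,0,0,0.1,0,0,0,0,0,0.1,0,0,0,0,0,0.1,0,0,0,0,0,0.1,0,0,0,0,0,0.1,0,0,0,0,0,0.1,0,0,0])

```text
t: 27.05
ee_pos: [0.6461, -0.1003, 0.043]
tool_rot: [180.0, 0.0, 87.0]
contact_force: [-2.4, -0.2, 5.4]
finger_gap: 0.0107
finger_force: 60.1
```

move_arm(plan=[0,0,0,0,0,0,0,0,0,0,0,0,0,0,0,0,0,0,0,0,0,0,0,0,0,0,0,0,0,0,0,0,-5,0,0,0,0,0,-11,0,0,0,-20,-20,-14,0,0,0,-20,-20,-14,0,0,0,-20,-20,-14,0,0,0], gripper=0)

```text
t: 28.3
ee_pos: [0.5059, -0.2256, 0.1728]
tool_rot: [180.0, 0.0, 86.9]
contact_force: [0.9, -1.7, 0.6]
finger_gap: 0.0423
finger_force: 0.0
```

```bash
python3 - <<'E'
from h import *
d=env.get_image("top");e=env.get_image("side");s=env.state();print(s["ee_pos"],s["tool_rot"],s["t"])
cv2.imwrite("pics/d1.png",np.hstack([cv2.resize(i["img"][a:a+150,b:b+130],(390,450),interpolation=cv2.INTER_CUBIC) for i,a,b in((d,90,225),(e,150,255))]))
for n,i in(("top",d),("side",e)):
    for c in blobs(mask(i,(4,150,80),(18,255,255),(230,100,345,290)),10):print(n,"orange",*rect(i,c,.068))
    # cases: everything not wood in the case regions; sleeve + labels
    for nm,lo,hi in(("blue",(105,100,30),(125,255,255)),("yellow",(22,150,100),(34,255,255)),("green",(60,80,30),(90,255,160)),("red",(0,130,40),(8,255,255))):
        for c in blobs(mask(i,lo,hi),100)[:4]:print(n,nm,*rect(i,c,.034),c.mean((0,1)).round(0))
E
```

```text
[ 0.50324676 -0.22752304  0.17288212] [-1.79916914e+02  2.68302570e-02  8.66313058e+01] 28.4
top orange [647.  -99.6] 34.4 12.3 89.5
top orange [653.4  67.1] 34.3 12.3 89.5
top blue [709.8 288.7] 91.0 89.2 89.5 [165. 127.]
top blue [516.1 431.6] 91.4 56.9 73.7 [109. 201.]
top yellow [463.1 275.9] 89.5 59.6 77.7 [171. 221.]
top green [222.9 603.9] 213.2 89.6 68.9 [ 34. 322.]
top green [ 263.4 -548.7] 110.2 70.8 178.3 [501. 298.]
top red [565.5 263.5] 90.4 63.7 122.1 [175. 183.]
top red [ 622.2 -255.1] 92.0 18.2 87.2 [380. 159.]
top red [372.6 137.9] 42.4 39.0 134.4 [225. 260.]
side orange [645.8  60. ] 59.0 20.3 62.6
side blue [ 371.1 -444.2] 45.3 20.1 85.9 [344. 403.]
side blue [ 539.6 -360.2] 49.1 26.3 31.6 [376. 325.]
side green [ 472.3 -501.5] 200.7 87.2 143.7 [404. 405.]
side green [ 321.9 -335.3] 35.6 31.0 143.7 [291. 373.]
side red [1841.4  161.9] 349.1 157.3 89.9 [524.  49.]
side red [2084.1  390. ] 299.0 210.2 90.7 [504.   8.]
side red [1648.7  -37.6] 251.5 129.1 89.7 [535.  87.]
side red [1264.5 -286.2] 167.9 72.1 90.7 [533. 169.]
```

View pics/d1.png

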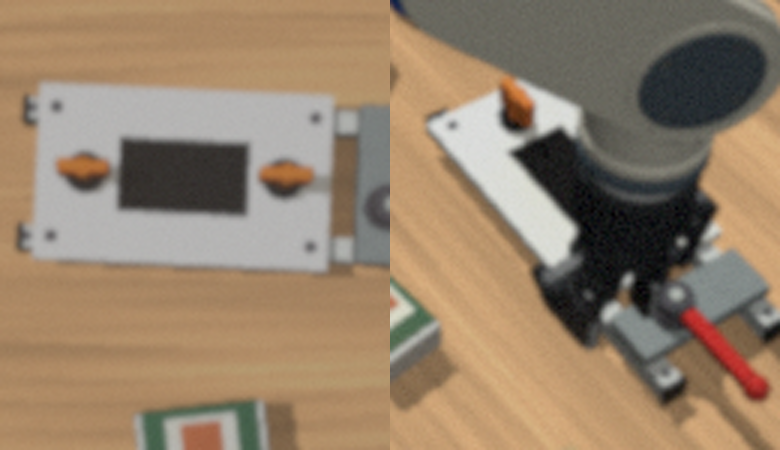

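Both stops are seated, with their wings along deck y. In the right-hand view the lever lies clamped along −y. Next, the cases.

```bash
cat >> h.py <<'E'
BOX={"top":{"green":(255,205,330,265),"red":(145,155,208,210),"yellow":(140,198,203,250),"blue":(75,175,142,230)},
"side":{"green":(215,225,285,285),"red":(205,140,260,185),"yellow":(180,155,222,205),"blue":(170,120,210,165)}}
def case(d,cam,nm):
    h=cv2.cvtColor(d["img"],cv2.COLOR_BGR2HSV).astype(int)
    H,S,V=h[...,0],h[...,1],h[...,2]
    m=((H>21)&(H<150)&(S>50)|(S<45)&(V>60)|((H<4)|(H>172))&(S>120)).astype(np.uint8)*255
    x0,y0,x1,y1=BOX[cam][nm];k=np.zeros_like(m);k[y0:y1,x0:x1]=m[y0:y1,x0:x1]
    k=cv2.morphologyEx(k,cv2.MORPH_OPEN,np.ones((3,3)))
    b=blobs(k,60);return rect(d,b[0],.017) if b else None
E
python3 - <<'E'
from h import *
d=env.get_image("top");e=env.get_image("side")
for n in BOX["top"]:print(n,"top",case(d,"top",n),"side",case(e,"side",n))
cv2.imwrite("pics/k1.png",np.hstack([cv2.resize(d["img"][150:270,70:330],(520,240)),cv2.resize(e["img"][110:290,165:290],(250,240))]))
E
```

```text
green top (array([426. , -30.9], dtype=float32), np.float32(111.6), np.float32(63.4), 95.8) side (array([426.6, -24.3], dtype=float32), np.float32(123.2), np.float32(70.7), 95.5)
red top (array([585.8, 237.1], dtype=float32), np.float32(57.8), np.float32(44.6), 33.2) side (array([573.4, 253.3], dtype=float32), np.float32(85.5), np.float32(72.3), 129.7)
yellow top (array([461.8, 278.2], dtype=float32), np.float32(113.6), np.float32(62.6), 77.5) side (array([462.5, 280. ], dtype=float32), np.float32(135.9), np.float32(64.6), 76.2)
blue top (array([515.1, 434.1], dtype=float32), np.float32(118.5), np.float32(64.8), 73.7) side (array([515. , 436.1], dtype=float32), np.float32(141.5), np.float32(64.0), 73.4)
```

View pics/k1.png

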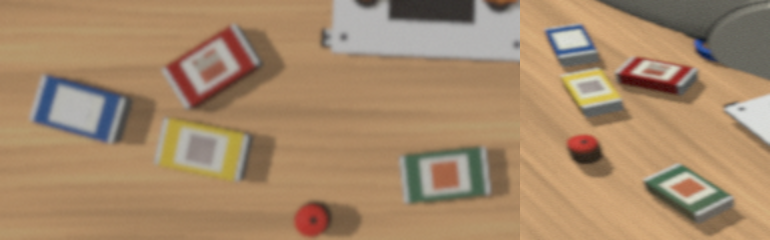

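```bash
python3 - <<'E'
from h import *
s=env.state();print(s["ee_pos"])
go([(426,-28,120,95.7),(426,-28,6,95.7)])
E
```

```text
[ 0.50681571 -0.2255891   0.17275798]
[19.27, -9.2, 5.27] [0.1, 0.0, -9.0]
[19.27, -9.21, 16.67] [0.1, 0.0, -9.0]
```

move_arm(plan=[19.3,-9.2,5,0,0,-9,19.3,-9.2,5,0,0,-9,19.3,-9.2,5,0,0,-9,19.3,-9.2,5,0,0,-9,19.3,-9.2,8,0,0,-9,19.3,-9.2,11,0,0,-9,19.3,-9.2,14,0,0,-9,19.3,-9.2,16,0,0,-9,19.3,-9.2,16.7,0,0,-9,19.3,-9.2,16.7,0,0,-9], gripper=1)

```text
t: 29.75
ee_pos: [0.4262, -0.0264, 0.0051]
tool_rot: [-180.0, -0.0, 95.9]
contact_force: [0.1, -0.6, -0.1]
finger_gap: 0.0852
finger_force: 0.0
```

move_arm(plan=[0,0,0,0,0,0,0,0,0,0,0,0,0,0,0,0,0,0,0,0,0,0,0,0,0,0,0,0,0,0,0,0,0,0,0,0,0,0,0,0,0,0,0,0,0,0,0,0,0,0,0,0,0,0,0,0,0,0,0,0], gripper=-1)

```text
t: 31.0
ee_pos: [0.4265, -0.0269, 0.0063]
tool_rot: [179.9, 0.0, 95.9]
contact_force: [-0.1, 2.8, 6.2]
finger_gap: 0.061
finger_force: 65.6
```

```bash
python3 - <<'E'
from h import *
s=env.state();print(s["ee_pos"],s["tool_rot"],s["finger_gap"],s["contact_force"])
go([(650.4,-15.1,130,86.9),(650.4,-15.1,36,86.9)])
E
```

```text
[ 0.42646081 -0.02694175  0.00627366] [1.79911212e+02 1.12673747e-02 9.58674614e+01] 0.06097272124784632 [-0.12123964  2.75502846  6.23457805]
[-1.11, 22.42, -12.34] [0.1, 0.0, 9.0]
[-1.11, 22.4, -2.94] [0.1, 0.0, 9.0]
```

move_arm(plan=[0,0,-5,0,0,0,0,0,-11,0,0,0,-1.1,22.4,-11.5,0,0,9,-1.1,22.4,-11.5,0,0,9,-1.1,22.4,-11.5,0,0,9,-1.1,22.4,-11.5,0,0,9,-1.1,22.4,-11.5,0,0,9,-1.1,22.4,-9,0,0,9,-1.1,22.4,-8,0,0,9,-1.1,22.4,-8,0,0,9])

```text
t: 32.25
ee_pos: [0.6484, -0.0151, 0.0847]
tool_rot: [-179.9, 0.0, 86.9]
contact_force: [0.1, -0.1, -1.7]
finger_gap: 0.0609
finger_force: 67.1
```

```bash
python3 - <<'E'
from h import *
e=env.get_image("side");s=env.state();print(s["ee_pos"],s["tool_rot"],s["finger_gap"],s["contact_force"])
go([(650.4,-15.1,36.5,86.9)])
A=R.from_euler("xyz",s["tool_rot"],degrees=True)
for p in((-55,31,-28),(-55,-31,-28),(55,-31,-28),(55,31,-28),(-55,-31,6),(55,-31,6)):print(p,project(e,s["ee_pos"]+A.apply(np.array(p)/1000)).round(1))
cv2.imwrite("pics/p1.png",cv2.resize(e["img"][150:270,255:375],(600,600),interpolation=cv2.INTER_CUBIC))
E
```

```text
[ 0.64921875 -0.01508828  0.08543681] [-1.79955504e+02  1.79893577e-03  8.68653028e+01] 0.060814595382002005 [ 1.56305936  0.7971842  -0.89513555]
[0.01, 0.12, 4.89] [-0.0, 0.0, -0.0]
(-55, 31, -28) [[339.4 195.9]]
(-55, -31, -28) [[319.8 205.9]]
(55, -31, -28) [[294.7 179.4]]
(55, 31, -28) [[313.8 170.3]]
(-55, -31, 6) [[318.8 214.7]]
(55, -31, 6) [[294.3 188.3]]
```

View pics/p1.png

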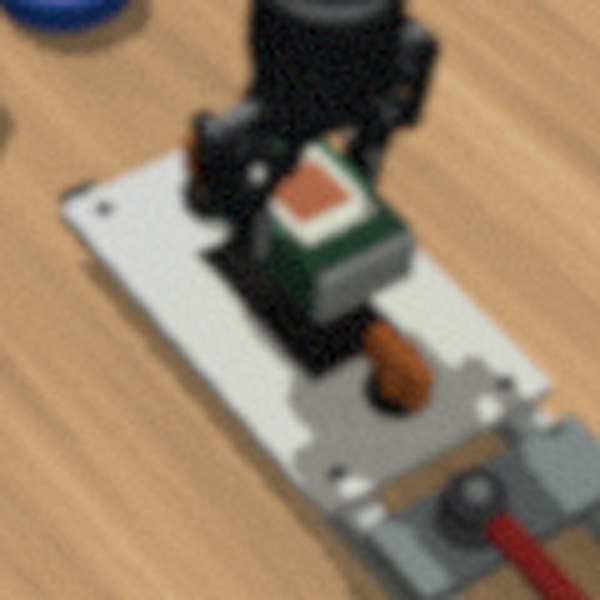

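move_arm(plan=[0,0.1,2,0,0,0,0,0.1,3.5,0,0,0,0,0.1,4.3,0,0,0,0,0.1,4.7,0,0,0,0,0.1,4.85,0,0,0,0,0.1,4.85,0,0,0,0,0.1,4.85,0,0,0,0,0.1,4.85,0,0,0,0,0.1,4.85,0,0,0,0,0.1,4.85,0,0,0])

```text
t: 33.55
ee_pos: [0.6508, -0.0151, 0.0369]
tool_rot: [180.0, 0.0, 86.9]
contact_force: [0.8, -0.2, -2.0]
finger_gap: 0.0606
finger_force: 67.2
```

move_arm(plan=[0,0,0,0,0,0,0,0,0,0,0,0,0,0,0,0,0,0,0,0,0,0,0,0,0,0,0,0,0,0,0,0,-3,0,0,0,0,0,-7,0,0,0,0,0,-12,0,0,0,0,-15,-12,0,0,0,0,-15,-12,0,0,0], gripper=1)

```text
t: 34.8
ee_pos: [0.5251, -0.0082, 0.1575]
tool_rot: [179.9, -0.0, 86.9]
contact_force: [0.2, 0.3, 0.5]
finger_gap: 0.0852
finger_force: 0.0
```

```bash
python3 - <<'E'
from h import *
s=env.state();print(s["ee_pos"])
d=env.get_image("top");e=env.get_image("side")
h=BOX
for n in("red","yellow","blue"):print(n,"top",case(d,"top",n),"side",case(e,"side",n))
for n,i in(("top",d),("side",e)):
    for c in blobs(mask(i,(40,60,20),(95,255,200),(250,110,345,260)),30):print(n,"green@64",*rect(i,c,.064),"@47",rect(i,c,.047)[0])
hh=cv2.cvtColor(d["img"],cv2.COLOR_BGR2HSV);print(hh[184,160:195,:].tolist())
cv2.imwrite("pics/q1.png",np.hstack([cv2.resize(i["img"][a:a+100,b:b+100],(400,400),interpolation=cv2.INTER_CUBIC) for i,a,b in((d,100,235),(e,160,265))]))
E
```

```text
[ 0.52510744 -0.00819554  0.15752633]
red top (array([585.8, 235.4], dtype=float32), np.float32(57.6), np.float32(45.1), 39.5) side (array([581.1, 238.9], dtype=float32), np.float32(74.7), np.float32(56.8), 172.1)
yellow top (array([461.8, 278. ], dtype=float32), np.float32(113.9), np.float32(61.9), 78.1) side (array([462.3, 280. ], dtype=float32), np.float32(136.1), np.float32(64.4), 77.2)
blue top (array([515.1, 434.1], dtype=float32), np.float32(118.3), np.float32(65.0), 73.4) side (array([515.3, 436.8], dtype=float32), np.float32(143.5), np.float32(64.0), 73.6)
top green@64 [656.4  21.7] 48.0 12.3 173.8 @47 [659.5  21.9]
top green@64 [653.  -55.7] 47.1 9.9 179.3 @47 [656.  -56.8]
side green@64 [640.5 -20.9] 103.3 69.7 87.7 @47 [650.9 -10. ]
[[1, 116, 141], [4, 68, 153], [5, 33, 171], [19, 16, 180], [21, 10, 182], [23, 11, 182], [26, 11, 181], [22, 16, 171], [18, 23, 164], [17, 31, 157], [14, 43, 153], [12, 55, 152], [10, 70, 153], [9, 92, 150], [7, 109, 147], [7, 120, 147], [7, 126, 144], [7, 128, 143], [7, 127, 144], [8, 132, 143], [7, 129, 144], [7, 122, 146], [6, 89, 154], [9, 53, 165], [16, 28, 176], [18, 17, 182], [19, 15, 181], [12, 22, 177], [7, 32, 167], [3, 67, 156], [3, 122, 142], [2, 167, 136], [1, 178, 132], [2, 173, 128], [2, 174, 116]]
```

View pics/q1.png

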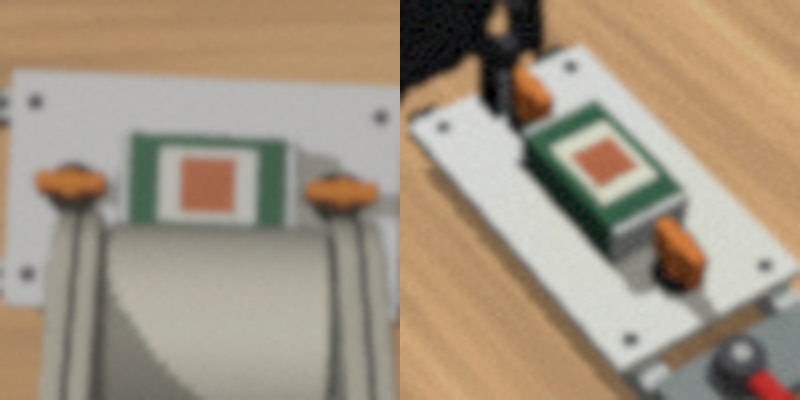

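```bash
sed -i 's/((H<4)|(H>172))&(S>120)/((H<7)|(H>170))\&(S>100)/' h.py; python3 - <<'E'
from h import *
d=env.get_image("top");e=env.get_image("side")
for n in("red",):print(n,"top",case(d,"top",n),"side",case(e,"side",n))
print(cast(d,[(267.3,147),(309,147)],.064).round(4))
g=d["img"][145,258:320].astype(int);print(g.tolist())
go([(565,262,130,121),(565,262,6,121)])
E
```

```text
red top (array([569.3, 262.7], dtype=float32), np.float32(105.1), np.float32(62.7), 122.3) side (array([571.5, 259.5], dtype=float32), np.float32(130.1), np.float32(84.7), 121.6)
[[ 0.6501  0.0298  0.064 ]
 [ 0.6491 -0.0729  0.064 ]]
[[60, 112, 177], [57, 109, 172], [73, 109, 162], [105, 119, 146], [138, 142, 150], [148, 152, 154], [149, 153, 153], [156, 160, 158], [148, 154, 148], [116, 128, 113], [90, 106, 82], [78, 99, 69], [80, 100, 69], [80, 99, 70], [83, 100, 73], [94, 111, 89], [128, 138, 128], [161, 168, 165], [174, 180, 180], [177, 183, 184], [170, 178, 180], [153, 162, 176], [117, 133, 170], [85, 110, 166], [75, 102, 166], [73, 100, 164], [75, 103, 166], [72, 100, 163], [72, 100, 162], [75, 103, 164], [73, 100, 162], [73, 99, 161], [76, 102, 165], [73, 99, 161], [85, 107, 163], [124, 138, 172], [160, 167, 178], [173, 178, 181], [175, 181, 183], [172, 177, 178], [156, 163, 159], [119, 132, 119], [90, 106, 82], [77, 96, 67], [78, 97, 67], [74, 95, 66], [81, 99, 71], [90, 105, 84], [122, 130, 120], [151, 154, 151], [151, 156, 154], [135, 138, 141], [126, 133, 138], [116, 128, 144], [103, 123, 154], [93, 119, 161], [84, 113, 155], [71, 102, 147], [62, 97, 144], [59, 95, 145], [57, 95, 148], [59, 101, 156]]
[27.2, 2.49, 2.72] [0.0, 0.0, -34.1]
[27.2, 2.49, 15.12] [0.0, 0.0, -34.1]
```

move_arm(plan=[27.1,3,2,0,0,-35,27.1,3,2,0,0,-35,27.1,3,2,0,0,-35,27.1,3,2,0,0,-35,27.1,3,2,0,0,-35,27.1,3,6,0,0,-35,27.1,3,10,0,0,-35,27.1,3,13.5,0,0,-35,27.1,3,15.1,0,0,-35,27.1,3,15.1,0,0,-35])

```text
t: 36.25
ee_pos: [0.5709, 0.2603, 0.005]
tool_rot: [-179.9, -0.0, 121.8]
contact_force: [0.0, -0.5, -0.1]
finger_gap: 0.0854
finger_force: 0.0
```

move_arm(plan=[0,0,0,0,0,0,0,0,0,0,0,0,0,0,0,0,0,0,0,0,0,0,0,0,0,0,0,0,0,0,0,0,0,0,0,0,0,0,0,0,0,0,0,0,0,0,0,0,0,0,0,0,0,0,0,0,0,0,0,0], gripper=-1)

```text
t: 37.5
ee_pos: [0.572, 0.2611, 0.0076]
tool_rot: [179.8, 0.0, 121.9]
contact_force: [-0.5, -1.5, 7.2]
finger_gap: 0.0609
finger_force: 67.4
```

```bash
python3 - <<'E'
from h import *
s=env.state();print(s["ee_pos"],s["tool_rot"],s["finger_gap"],s["contact_force"])
go([(650.4,-15.1,150,86.9),(650.4,-15.1,70.5,86.9)])
E
```

```text
[0.5720127  0.26114495 0.00763502] [1.79836511e+02 3.29055910e-02 1.21874254e+02] 0.06087466126396394 [-0.46527718 -1.45615592  7.17502685]
[-27.61, -7.89, -14.24] [0.2, -0.0, 35.0]
[-27.6, -7.91, -6.29] [0.2, -0.0, 35.0]
```

move_arm(plan=[0,0,-6,0,0,0,0,0,-12,0,0,0,-9,-2.6,-15,0,0,10,-27.6,-7.9,-15,0,0,35,-27.6,-7.9,-15,0,0,35,-27.6,-7.9,-15,0,0,35,-27.6,-7.9,-15,0,0,35,-27.6,-7.9,-12,0,0,35,-27.6,-7.9,-10.5,0,0,35,-27.6,-7.9,-10.5,0,0,35])

```text
t: 38.75
ee_pos: [0.6481, -0.0148, 0.1095]
tool_rot: [-179.8, -0.0, 86.9]
contact_force: [-0.1, 0.2, -3.0]
finger_gap: 0.0607
finger_force: 67.9
```

```bash
python3 - <<'E'
from h import *
env.get_image("side");env.get_image("side");e=env.get_image("side");s=env.state();print(s["ee_pos"],s["tool_rot"],s["finger_gap"],s["contact_force"])
go([(650.4,-15.1,72,86.9)])
E
```

```text
[ 0.64993286 -0.01467254  0.11164699] [ 1.79929611e+02 -1.39276674e-03  8.69352010e+01] 0.06085573263682207 [-0.11853994 -0.25518766 -3.30533866]
[-0.04, 0.04, 3.96] [0.1, -0.0, 0.0]
```

move_arm(plan=[-0.1,0,2,0,0,0,-0.1,0,3,0,0,0,-0.1,0,3.6,0,0,0,-0.1,0,3.9,0,0,0,-0.1,0,3.95,0,0,0,-0.1,0,3.95,0,0,0,-0.1,0,3.95,0,0,0,-0.1,0,3.95,0,0,0,-0.1,0,3.95,0,0,0,-0.1,0,3.95,0,0,0])

```text
t: 40.15
ee_pos: [0.6495, -0.0164, 0.0717]
tool_rot: [180.0, -0.0, 86.9]
contact_force: [-3.8, -0.7, 5.2]
finger_gap: 0.061
finger_force: 69.0
```

move_arm(plan=[0,0,0,0,0,0,0,0,0,0,0,0,0,0,0,0,0,0,0,0,0,0,0,0,0,0,0,0,0,0,0,0,-3,0,0,0,0,0,-7,0,0,0,0,0,-11,0,0,0,5,-18,-11,0,0,0,5,-18,-11,0,0,0], gripper=1)

```text
t: 41.4
ee_pos: [0.53, 0.0239, 0.1818]
tool_rot: [179.9, -0.0, 86.8]
contact_force: [0.2, 0.3, 0.4]
finger_gap: 0.0851
finger_force: 0.0
```

```bash
python3 - <<'E'
from h import *
d=env.get_image("top");e=env.get_image("side");s=env.state();print(s["ee_pos"])
for n in("yellow","blue"):print(n,"top",case(d,"top",n),"side",case(e,"side",n))
cv2.imwrite("pics/q2.png",np.hstack([cv2.resize(i["img"][a:a+110,b:b+110],(400,400),interpolation=cv2.INTER_CUBIC) for i,a,b in((d,90,230),(e,140,260))]))
go([(462,279,130,77.5),(462,279,6,77.5)])
E
```

```text
[0.52304381 0.02474696 0.17995352]
yellow top (array([462.1, 278.1], dtype=float32), np.float32(113.7), np.float32(62.4), 77.3) side (array([462.1, 280.1], dtype=float32), np.float32(135.1), np.float32(65.1), 75.8)
blue top (array([515.1, 434.1], dtype=float32), np.float32(118.3), np.float32(65.0), 73.4) side (array([515.9, 437.2], dtype=float32), np.float32(143.0), np.float32(64.6), 72.4)
[25.07, -7.41, 5.05] [-0.5, 0.1, 9.5]
[25.07, -7.3, 17.45] [-0.5, 0.1, 9.5]
```

View pics/q2.png

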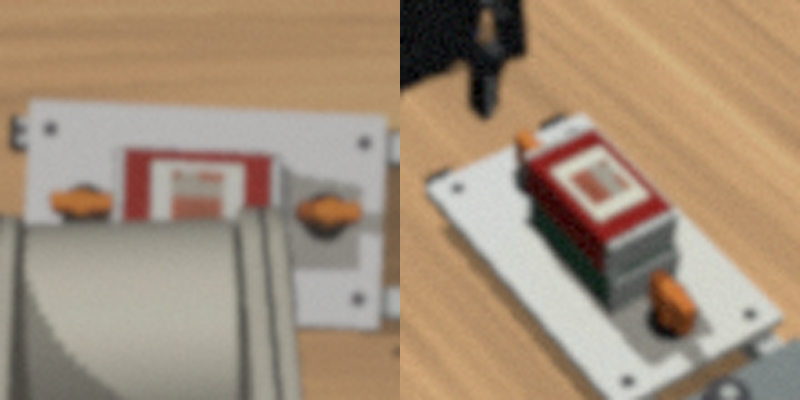

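move_arm(plan=[25.1,-7.4,5,0,0,9.5,25.1,-7.4,5,0,0,9.5,25.1,-7.4,5,0,0,9.5,25.1,-7.4,5,0,0,9.5,25.1,-7.4,5,0,0,9.5,25.1,-7.4,9,0,0,9.5,25.1,-7.4,13,0,0,9.5,25.1,-7.4,16,0,0,9.5,25.1,-7.4,17.3,0,0,9.5,25.1,-7.4,17.3,0,0,9.5])

```text
t: 42.75
ee_pos: [0.4708, 0.2778, 0.0079]
tool_rot: [-180.0, 0.0, 77.3]
contact_force: [0.1, -0.1, 0.6]
finger_gap: 0.0852
finger_force: 0.0
```

move_arm(plan=[0,0,0,0,0,0,0,0,0,0,0,0,0,0,0,0,0,0,0,0,0,0,0,0,0,0,0,0,0,0,0,0,0,0,0,0,0,0,0,0,0,0,0,0,0,0,0,0,0,0,0,0,0,0,0,0,0,0,0,0], gripper=-1)

```text
t: 44.0
ee_pos: [0.4711, 0.2785, 0.0098]
tool_rot: [179.9, -0.1, 77.4]
contact_force: [-2.1, -0.9, 5.5]
finger_gap: 0.0607
finger_force: 65.7
```

```bash
python3 - <<'E'
from h import *
s=env.state();print(s["ee_pos"],s["tool_rot"],s["finger_gap"],s["contact_force"])
go([(650.4,-15.1,150,86.9)])
E
```

```text
[0.47111879 0.27849929 0.00977358] [ 1.79941358e+02 -5.44106689e-02  7.73724867e+01] 0.060676780460507014 [-2.06524574 -0.91581391  5.53761256]
[-24.72, 23.93, -14.02] [0.1, -0.0, -9.5]
```

move_arm(plan=[0,0,-6,0,0,0,0,0,-12,0,0,0,-6,6,-15,0,0,-3,-24.6,23.9,-15,0,0,-9.5,-24.6,23.9,-15,0,0,-9.5,-24.6,23.9,-15,0,0,-9.5,-24.6,23.9,-15,0,0,-9.5,-24.6,23.9,-15,0,0,-9.5,-24.6,23.9,-14,0,0,-9.5,-24.6,23.9,-14,0,0,-9.5])

```text
t: 45.25
ee_pos: [0.6487, -0.0138, 0.1474]
tool_rot: [-179.9, -0.0, 86.9]
contact_force: [-0.6, 1.2, -3.8]
finger_gap: 0.0607
finger_force: 68.6
```

```bash
python3 - <<'E'
from h import *
for _ in range(4):env.get_image("side")
s=env.state();print(s["ee_pos"],s["tool_rot"],s["finger_gap"],s["contact_force"])
go([(650.4,-13.9,108,86.9)])
E
```

```text
[ 0.64978911 -0.0129152   0.14856251] [-1.79998829e+02 -3.70112856e-03  8.69571223e+01] 0.06039557580052307 [-0.21955962  0.3360038  -3.59068255]
[-0.1, 0.07, 4.06] [-0.0, -0.0, 0.1]
```

move_arm(plan=[-0.1,0.1,2,0,0,0,-0.1,0.1,3,0,0,0,-0.1,0.1,3.6,0,0,0,-0.1,0.1,3.9,0,0,0,-0.1,0.1,4.05,0,0,0,-0.1,0.1,4.05,0,0,0,-0.1,0.1,4.05,0,0,0,-0.1,0.1,4.05,0,0,0,-0.1,0.1,4.05,0,0,0,-0.1,0.1,4.05,0,0,0])

```text
t: 46.7
ee_pos: [0.6511, -0.0151, 0.1079]
tool_rot: [180.0, -0.0, 86.9]
contact_force: [0.8, -0.0, -2.8]
finger_gap: 0.0605
finger_force: 68.7
```

move_arm(plan=[0,0,0,0,0,0,0,0,0,0,0,0,0,0,0,0,0,0,0,0,0,0,0,0,0,0,0,0,0,0,0,0,-3,0,0,0,0,0,-6,0,0,0,0,0,-9,0,0,0,8,-14,-9,0,0,0,12,-16,-9,0,0,0], gripper=1)

```text
t: 47.95
ee_pos: [0.5519, 0.0618, 0.1981]
tool_rot: [180.0, -0.0, 86.8]
contact_force: [0.6, 1.4, 0.2]
finger_gap: 0.0855
finger_force: 0.0
```

```bash
python3 - <<'E'
from h import *
for _ in range(4):env.get_image("side")
d=env.get_image("top");e=env.get_image("side");s=env.state();print(s["ee_pos"],s["tool_rot"])
for n in("blue",):print(n,"top",case(d,"top",n),"side",case(e,"side",n))
cv2.imwrite("pics/q3.png",np.hstack([cv2.resize(i["img"][a:a+110,b:b+110],(400,400),interpolation=cv2.INTER_CUBIC) for i,a,b in((d,90,230),(e,130,260))]))
go([(515.3,435.3,130,73.4),(515.3,435.3,6.5,73.4)])
E
```

```text
[0.55410661 0.06140427 0.19819325] [ 1.79916606e+02 -1.49904228e-03  8.68744295e+01]
blue top (array([501.8, 471. ], dtype=float32), np.float32(118.8), np.float32(65.2), 73.4) side (array([501.5, 472.6], dtype=float32), np.float32(141.9), np.float32(63.2), 73.6)
[37.12, -5.92, 6.81] [0.1, -0.0, 13.5]
[37.12, -5.94, 19.16] [0.1, -0.0, 13.5]
```

View pics/q3.png

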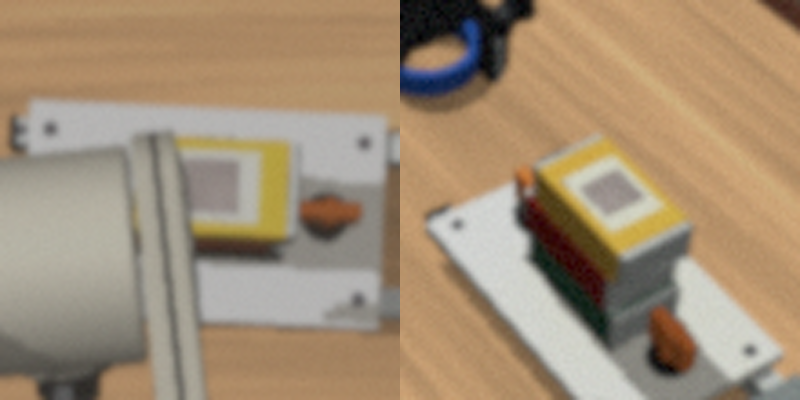

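Yellow is placed squarely. The blue case has been knocked aside, and both views now put it at (502, 472). I go to the new place.

move_arm(plan=[40.7,-7.5,6.5,0,0,13.5,40.7,-7.5,6.5,0,0,13.5,40.7,-7.5,6.5,0,0,13.5,40.7,-7.5,6.5,0,0,13.5,40.7,-7.5,6.5,0,0,13.5,40.7,-7.5,6.5,0,0,13.5,40.7,-7.5,6.5,0,0,13.5,40.7,-7.5,6.5,0,0,13.5,40.7,-7.5,6.5,0,0,13.5,40.7,-7.5,6.5,0,0,13.5])

```text
t: 49.5
ee_pos: [0.5013, 0.4707, 0.1328]
tool_rot: [180.0, 0.0, 73.3]
contact_force: [0.4, 0.4, -0.5]
finger_gap: 0.0855
finger_force: 0.0
```

```bash
python3 - <<'E'
from h import *
for _ in range(3):env.get_image("side")
d=env.get_image("top");e=env.get_image("side");s=env.state();print(s["ee_pos"],s["tool_rot"])
for c in blobs(mask(e,(105,100,30),(125,255,255),(150,100,210,170)),30):print(rect(e,c,.034))
go([(501.7,471.8,6.5,73.4)])
E
```

```text
[0.50084256 0.47150473 0.13317885] [ 1.79986189e+02 -1.99805272e-02  7.33151551e+01]
[0.05, 0.07, 12.67] [0.0, -0.0, -0.1]
```

move_arm(plan=[0,0.1,3,0,0,0,0,0.1,6,0,0,0,0,0.1,9,0,0,0,0,0.1,11,0,0,0,0,0.1,12.2,0,0,0,0,0.1,12.6,0,0,0,0,0.1,12.6,0,0,0,0,0.1,12.6,0,0,0,0,0.1,12.6,0,0,0,0,0.1,12.6,0,0,0])

```text
t: 51.0
ee_pos: [0.5015, 0.472, 0.0072]
tool_rot: [180.0, -0.0, 73.4]
contact_force: [-0.4, 0.4, -0.7]
finger_gap: 0.0859
finger_force: 0.0
```

move_arm(plan=[0,0,0,0,0,0,0,0,0,0,0,0,0,0,0,0,0,0,0,0,0,0,0,0,0,0,0,0,0,0,0,0,0,0,0,0,0,0,0,0,0,0,0,0,0,0,0,0,0,0,0,0,0,0,0,0,0,0,0,0], gripper=-1)

```text
t: 52.25
ee_pos: [0.5015, 0.472, 0.0072]
tool_rot: [180.0, -0.0, 73.4]
contact_force: [-1.3, -0.3, 5.8]
finger_gap: 0.0609
finger_force: 67.4
```

```bash
python3 - <<'E'
from h import *
s=env.state();print(s["ee_pos"],s["tool_rot"],s["finger_gap"],s["contact_force"])
go([(600,100,188,86.9),(650.4,-15.1,188,86.9)])
E
```

```text
[0.50148174 0.47201278 0.00720003] [ 1.79987551e+02 -2.61578871e-02  7.33712253e+01] 0.060930803514022934 [-1.3118694  -0.29328773  5.7789026 ]
[-32.82, 20.09, -18.09] [0.0, -0.0, -13.5]
[-42.4, 28.21, -18.09] [0.0, -0.0, -13.5]
```

move_arm(plan=[0,0,-6,0,0,0,0,0,-12,0,0,0,0,0,-18,0,0,0,-21,14,-18,0,0,0,-21,14,-18,0,0,0,-21,14,-18,0,0,0,-21,14,-18,0,0,0,-21,14,-18,0,0,0,-21,14,-18,0,0,0,-21,14,-18,0,0,0])

```text
t: 53.5
ee_pos: [0.5749, 0.2317, 0.1864]
tool_rot: [-180.0, 0.0, 73.5]
contact_force: [-0.2, 0.0, -2.9]
finger_gap: 0.0606
finger_force: 67.6
```

move_arm(plan=[-21.4,14.2,0,0,0,-13.5,-21.4,14.2,0,0,0,-13.5,-21.4,14.2,0,0,0,-13.5,-21.4,14.2,0,0,0,-13.5,-21.4,14.2,0,0,0,-13.5,-21.4,14.2,0,0,0,-13.5,-21.4,14.2,0,0,0,-13.5,-21.4,14.2,0,0,0,-13.5,-21.4,14.2,0,0,0,-13.5,-21.4,14.2,0,0,0,-13.5])

```text
t: 54.75
ee_pos: [0.6501, -0.0146, 0.1869]
tool_rot: [-180.0, -0.0, 86.9]
contact_force: [0.2, -0.1, -3.0]
finger_gap: 0.0607
finger_force: 67.6
```

```bash
python3 - <<'E'
from h import *
for _ in range(3):env.get_image("side")
s=env.state();print(s["ee_pos"],s["tool_rot"],s["finger_gap"],s["contact_force"])
go([(650.4,-15.1,139.6,86.9)])
E
```

```text
[ 0.65019631 -0.0150674   0.18682024] [ 1.79998735e+02 -1.07528264e-04  8.68752448e+01] 0.06081324597889245 [ 0.02487661 -0.50867296 -1.45206087]
[-0.0, 0.02, 4.72] [0.0, -0.0, -0.0]
```

move_arm(plan=[0,0,2,0,0,0,0,0,3.4,0,0,0,0,0,4.2,0,0,0,0,0,4.6,0,0,0,0,0,4.74,0,0,0,0,0,4.74,0,0,0,0,0,4.74,0,0,0,0,0,4.74,0,0,0,0,0,4.74,0,0,0,0,0,4.74,0,0,0])

```text
t: 56.15
ee_pos: [0.6502, -0.0152, 0.1395]
tool_rot: [180.0, 0.0, 86.9]
contact_force: [1.1, 0.3, -1.9]
finger_gap: 0.061
finger_force: 67.7
```

move_arm(plan=[0,0,0,0,0,0,0,0,0,0,0,0,0,0,0,0,0,0,0,0,0,0,0,0,0,0,0,0,0,0,0,0,-2,0,0,0,0,0,-5,0,0,0,0,0,-8,0,0,0,0,0,-11,0,0,0,0,0,-11,0,0,0], gripper=1)

```text
t: 57.4
ee_pos: [0.6521, -0.0152, 0.2537]
tool_rot: [179.6, -0.0, 86.9]
contact_force: [0.5, 0.1, -0.5]
finger_gap: 0.0852
finger_force: 0.0
```

move_arm(plan=[20,-24,0,0,0,0,20,-24,0,0,0,0,20,-24,0,0,0,0,20,-24,0,0,0,0,20,-24,0,0,0,0,20,-24,0,0,0,0,20,-24,0,0,0,0,20,-24,0,0,0,0,20,-24,0,0,0,0,20,-24,0,0,0,0])

```text
t: 58.65
ee_pos: [0.4219, 0.1971, 0.2493]
tool_rot: [-180.0, 0.0, 86.8]
contact_force: [0.1, -0.9, -0.1]
finger_gap: 0.0852
finger_force: 0.0
```

```bash
python3 - <<'E'
from h import *
d=env.get_image("top");e=env.get_image("side");print(env.state()["t"])
cv2.imwrite("pics/f1.png",np.hstack([cv2.resize(i["img"][a:a+130,b:b+130],(400,400),interpolation=cv2.INTER_CUBIC) for i,a,b in((d,80,225),(e,125,255))]))
for c in blobs(mask(d,(105,90,30),(125,255,255),(230,100,345,200)),30):print(rect(d,c,.166))
for c in blobs(mask(d,(4,150,80),(18,255,255),(230,100,345,290)),10):print("orange",rect(d,c,.068))
E
```

```text
58.75
(array([648.9, -18.1], dtype=float32), np.float32(92.7), np.float32(58.6), 87.7)
orange (array([653.4,  67.1], dtype=float32), np.float32(34.3), np.float32(12.3), 89.5)
orange (array([ 647. , -100.8], dtype=float32), np.float32(31.9), np.float32(12.3), 89.5)
```

View pics/f1.png

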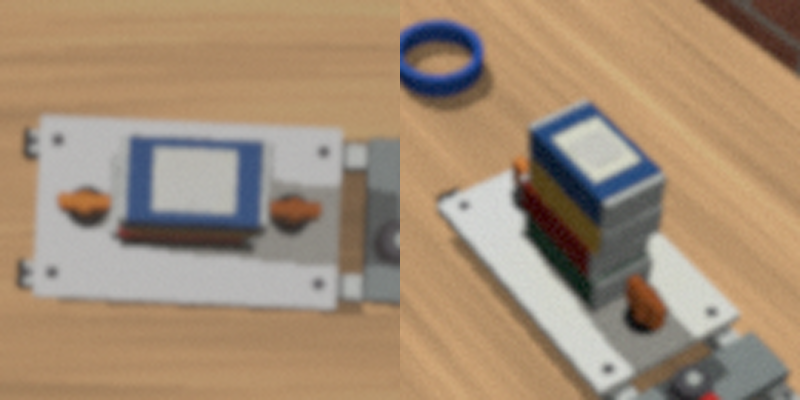

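The final picture shows a square four-case column on the pad between the two locked stops, with the arm well clear. I hand it in.

```bash
python3 -c "
from cell import env
print(env.job_done())"
```

```text
the job is handed in; nothing more can be done
None
```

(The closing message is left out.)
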